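# Seat a brass-faced plaque in the engraving jig and clamp it

## Task

Push the brass-faced wooden plaque along the jig board until it sits square and flush against both the long back fence and the short side stop, then press the toggle clamp's red handle fully down so that its rubber pad holds the plaque there, ready for engraving. Only push and press: never lift the plaque, and leave the other things on the bench where they are.

Things in the scene. Friction and masses are not known exactly. Their poses are not given: they have to be found in the camera images.
- jig: Engraving jig fixed to the bench: plywood board 12 mm thick spanning x -215 to 35, y -290 to 100 mm, with two aluminium stops and a steel toggle clamp. Origin on the bench right under the inside corner of the stops; z up. The plaque goes at x < 0, y < 0. The clamp's base and cheeks stand behind the side stop: x -77 to -33, y 23 to 85 mm, up to 54 mm above the bench.
- jig_corner (a point): Inside corner of the stops' faces, on the board's top, 12 mm above the bench; axes as jig. Long back fence: face at x 0 looking to -x, y -260 to -20 mm, 25 mm thick. Short side stop: face at y 0 looking to -y, x -100 to -15 mm, 20 mm thick. Both stand 10 mm above the board.
- plaque: Dark wooden plaque 110 (x) by 160 (y) by 20 mm, 0.27 to 0.47 kg, a brass plate 78 x 100 mm flush in its top. Origin at the centre of its underside. Lies on the board clear of the stops, turned up to 0.3 rad. Seated, its axes match the jig's: long +x side on the fence, short +y side on the stop, origin at jig x -55, y -80 mm, 12 mm above the bench.
- clamp_handle (a joint): Handle angle, rad: 0 fully down, level (rigid stop), clamped; 1.05 fully open, pointing up and outward. Starts at 0.75 to 1.04. Turns about an axis along jig x through jig y 60 mm, 46 mm above the bench; down, it points to jig +y. Friction of about 5 N at the grip point holds it where left; the last 0.05 rad, where the pad bites, takes 8 N. The arm turns 1.5 times as far.
- clamp_grip (a point): Point on the axis of the handle's red round grip, 85 mm from the handle's pivot (grip 18 mm thick, from 38 mm to 110 mm from the pivot). Clamped, it is at jig x -55, y 145 mm, 46 mm above the bench. Its frame turns with the handle: y points along it, away from the pivot.
- clamp_arm: Steel arm of the clamp; under its end, 51 mm from its pivot, a 16 mm round rubber pad on a sprung plunger that gives 6 mm (0.8 N/mm). Origin at the pivot: jig x -55, y 36 mm, 41 mm above the bench. Open, it stands 1.1 to 1.57 rad above level, its end up to 100 mm above the bench; clamped, it is level, over the side stop, the pad squeezed 4 mm on the plaque's border (jig y -15 mm).
- spare_blank: Leave alone: plain pale wooden blank 110 x 160 x 20 mm with no brass, lying on the bench beyond the back fence. Origin at the centre of its underside.
- coffee_pot: Leave alone: open copper coffee pot 76 mm across and 62 mm tall with a brass handle to its +x reaching 155 mm out and 80 mm up. Stands to the far left of the jig. Origin at the centre of its foot.
- goblet: Leave alone: brass goblet, 50 mm across, 85 mm tall, standing left of the jig on the robot's side. Origin at the centre of its foot.
- burin: Leave alone: engraver's burin lying on the jig board near its front left corner, 105 mm long along its x, 28 mm wide, 24 mm high, mushroom-shaped wooden handle to -x. Origin on the board below its middle.
- hammer: Leave alone: hammer lying on the bench to the right of the jig (jig -y), 240 mm long, its x along the handle towards the head.
- wax_jar: Leave alone: squat glass jar of wax with a brass lid, 52 mm across, 55 mm tall, standing beyond the back fence's left end. Origin at the centre of its foot.
Not all that is in view belongs to the job. What is shaped like the plaque but green, pink or purple is not meant.

How it is judged:
On the way, in this order (a step that is already met when the one before it is completed fails the run):
1. the plaque is square and flush against the back fence and the side stop while the clamp is still open (x of plaque in the frame of jig_corner above -0.0575 m and y of plaque in the frame of jig_corner above -0.0825 m and angle between the x axis of plaque and the x axis of jig, either way round below 0.025 rad and value of joint clamp_handle above 0.5 rad), for 0.2 s.
2. the clamp handle is fully down and the pad presses on the plaque (value of joint clamp_handle below 0.04 rad and contact force between clamp_arm and plaque above 1 N), for 0.2 s.
At the end, for the whole second after the job is handed in: The plaque lies flat on the jig board, at rest, within 2.5 mm of the back fence and of the side stop and square to them within 0.025 rad; the clamp handle is down within 0.04 rad of level and the pad presses on the plaque with more than 1 N (all of step 2 and x of plaque in the frame of jig_corner between -0.0575 and -0.0525 m and y of plaque in the frame of jig_corner between -0.0825 and -0.0775 m and angle between the x axis of plaque and the x axis of jig, either way round below 0.025 rad and z of plaque in the frame of jig_corner below 0.002 m and linear speed of plaque below 0.01 m/s); the robot touches nothing.
It fails at once if the plaque is lifted off the board or tipped (z of plaque in the frame of jig_corner above 0.006 m or angle between plaque's own z axis and vertical above 0.12 rad).
It fails at once if another thing on the bench is moved by more than 20 mm or knocked over (distance of any of spare_blank, wax_jar, coffee_pot, goblet, burin, hammer from where it was at the start of the episode above 0.02 m or angle between any of wax_jar, goblet, coffee_pot's own z axis and vertical above 0.3 rad).
It also fails if it takes over 67 s, if anything falls off the work surface, if the arm or the gripper's body presses on something with over 40 N, if the wrist force passes 120 N, or if a joint passes its speed limit or range.

## Robot

A 6-joint arm with a two-finger parallel gripper is mounted at the origin on the work surface. World frame = base frame: x ahead of the robot, y to its left, z up, the work surface at z = 0. Lengths are in m, angles in rad, forces in N, time in s.
With the tool pointing down it reaches from about 0.25 to 0.725 m from the base axis. Payload 4 kg.
Tool frame: the origin (TCP) lies on the centre line of the jaws, within the pads' length; the fingertips stand 22 mm ahead of it and the grasp point (between the pads) lies 3 mm ahead of it (bot.tip_reach is the distance from the TCP to the fingertips, in m); z points along the fingers, y is the line along which they close (so a half turn about z gives the same grasp; the last joint's range is limited). The gripper opens to 85 mm and grips with 20 to 120 N. Pads are 22 mm wide; open, the fingers measure 114 mm over their backs; the gripper's body (76 mm by 85 mm) begins 54 mm behind the grasp point. The pads swing forward as they close: fully open they stand 13 mm farther back than shut.
Start: joints at [1.215, 0.241, 0.005, 1.335, 0, 1.571], TCP at [0.174, 0.469, 0.253] pointing down, gripper open.
Joint ranges: [-2.72, 2.72], [-1.05, 1.87], [-1.09, 1.28], [-1.99, 2.15], [-1.42, 1.44], [-3.14, 3.14]. Speed limits (rad/s): [2.79, 2.79, 3.14, 3.14, 3.14, 3.14].

## Interface

Orientations are given as a unit quaternion [x, y, z, w].
In Python, from workcell import bot gives the robot as it stands. The module is installed in compiled form; this text tells all that it offers.
- The arm moves only by the tool apply_moves, never from a script. Its argument "commands" is a list of rows, each a list of 4 numbers: the shift along the tool's x, y, z scaled (see below), then the turn about the tool's z scaled (see below). In form: [[tx, ty, tz, roll], ...]. A call has exactly 5 rows; each row shifts and turns the commanded pose from where the row before left it, along the tool's axes as they then stand; what a row does not reach is not made up. The controller multiplies each number of a shift by 20 mm and each number of a turn by 60 degrees. A row lasts 1/12 s, in which the tool goes at most 41.7 mm and 7.16 degrees, less where a joint would pass 70% of its speed; a pose out of reach is approached as far as the arm can. A call with a number of a shift or a turn outside -1 to 1 is refused whole. A call with a gripper value outside its range is refused whole. "claw" is the closure, from 0 (fully open) to 1 (shut), set as the call begins (left out, the last holds). The fingers move at their own pace and stop on an object; the grip force is fixed at half the most. Time passes only in rows, so rows that do not move let the fingers close, or fill a call up. It gives the time, the measured TCP pose, the force, the opening and the grip force at its end, in the units of the state.
- bot.get_obs(): the state, without advancing time (a new reading comes with each control period).
- bot.camera(name): name is "scene" or "top"; returns a dict with "image" (384x512x3 uint8, blue, green, red), "camera_matrix" (3x3 intrinsics, pixels), "R" (3x3) and "t" (3): a world point X has camera coordinates R X + t. Camera axes: x right, y down, z forward; pixel columns grow to the right and rows downward; lengths in m; the calibration is good to about 2 mm. A picture is of the moment at which its call begins. There is no depth.
- bot.job_done(): hands the job in; it is judged then, once.
The state is a dict: "clock": time; "joint_pos": joint angles; "joint_vel": joint speeds; "tau": joint torques, N m; "eef_pos": TCP position; "tool_rot": TCP orientation; "ft_force": force on the tool from outside, world axes, zero at the start; "ft_torque": the same for the moment, N m; "grip_width": finger opening in m; "grasp_force": force on a finger pad.
Only numpy, scipy, OpenCV 4.12 (cv2) and the standard library are available. Lean on these libraries where they do the work, as an engineer would, in place of code of your own. Each camera call takes 0.05 s, during which the arm holds its last target. There are 200 camera calls.

## Working session

There is one attempt and no reset: what is moved stays moved. The work goes in short steps, Python scripts to look and compute and a tool call to move; the robot and the scene stay as the last step left them, time stands still between calls to the robot, and variables do not carry over. Pictures are saved under pics/ and viewed, at most 10 in all, crops included, and the job is handed in when it is done.

Besides the shell and the picture viewer there is one more tool, called after "Request:" by a JSON object that holds its "op" and its "data", one argument or row to a line. apply_moves: Moves the arm, as the interface text tells. Shifts and turns lie within -1 to 1; 1 stands for 20 mm of shift or 60 degrees of turn. Its arguments: {"type":"object","properties":{"commands":{"type":"array","items":{"type":"array","items":{"type":"number","minimum":-1,"maximum":1}}},"claw":{"type":"number"}},"required":["commands"]}

```bash
mkdir -p pics; cat > h.py <<'E'
import numpy as np, cv2
from workcell import bot
def shot(n,tag):
    c=bot.camera(n); cv2.imwrite(f'pics/{tag}.png',c['image']); 
    np.savez(f'pics/{tag}.npz',**{k:c[k] for k in('image','camera_matrix','R','t')}); return c
def ray(c,uv,z):
    uv=np.atleast_2d(uv); d=np.c_[uv,np.ones(len(uv))]@np.linalg.inv(c['camera_matrix']).T@c['R']
    o=-c['R'].T@c['t']; return o+d*((z-o[2])/d[:,2])[:,None]
def proj(c,X):
    p=(np.atleast_2d(X)@c['R'].T+c['t'])@c['camera_matrix'].T; return p[:,:2]/p[:,2:]
E
python3 - <<'E'
from h import *
a=shot('scene','s0');b=shot('top','t0')
cv2.imwrite('pics/both.png',cv2.resize(np.vstack([a['image'],b['image']]),(450,600)) if 0 else np.hstack([cv2.resize(a['image'],(400,300)),cv2.resize(b['image'],(400,300))]))
for c in(a,b): print(-c['R'].T@c['t'],c['R'][2])
o=bot.get_obs();print(o['eef_pos'],o['tool_rot'],o['clock'],o['grip_width'])
E
```

```text
[0.85633224 0.41710967 0.96084757] [-0.29466498 -0.42749169 -0.85464812]
[ 0.35779025 -0.03538207  1.30703296] [ 0.14413401 -0.00651056 -0.98953676]
[0.17400004 0.4682083  0.25250827] [ 1.76958458e-01  9.84217886e-01 -9.10658050e-04 -1.66274828e-04] 0.1 0.08520353653125895
```

View pics/t0.png

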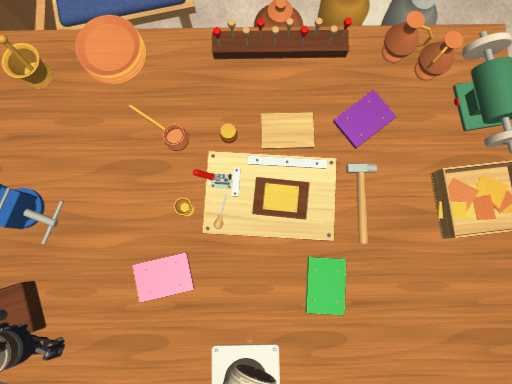

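View pics/s0.png

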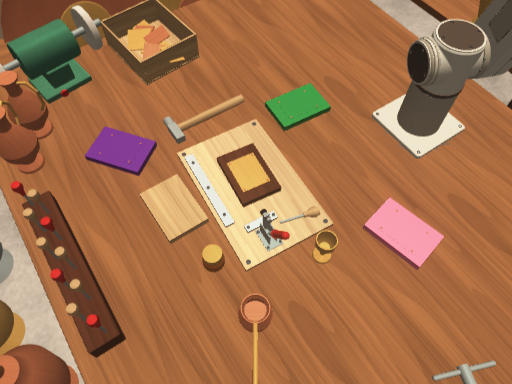

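The top view shows the jig board at about (270,195), the dark plaque with its brass plate at (280,198), and the clamp's red handle at (203,175). The plaque-like items are spare blank (288,130), purple (365,118), pink (163,277), green (326,286). Only the dark one with brass, on the board, fits. I'll confirm it in a crop.

```bash
cat >> h.py <<'E'
def mask_rect(m):
    cs,_=cv2.findContours(m,cv2.RETR_EXTERNAL,cv2.CHAIN_APPROX_NONE); k=max(cs,key=cv2.contourArea); return k[:,0,:].astype(float)
def rectw(c,k,z):
    P=ray(c,k,z)[:,:2]; r=cv2.minAreaRect((P*1000).astype(np.float32)); return r
E
python3 - <<'E'
from h import *
for tag in('t0','s0'):
    c=dict(np.load(f'pics/{tag}.npz')); im=c['image']; hsv=cv2.cvtColor(im,cv2.COLOR_BGR2HSV)
    H,S,V=[hsv[...,i].astype(int) for i in range(3)]
    pts=[(280,180),(294,198),(228,215),(290,162),(236,182),(203,175),(150,200)] if tag=='t0' else [(235,155),(250,172),(285,190),(205,190),(262,220),(281,235),(150,250)]
    for p in pts: print(p,hsv[p[1],p[0]])
cv2.imwrite('pics/crop.png',np.hstack([cv2.resize(cv2.imread('pics/t0.png')[145:245,190:345],None,fx=2.58,fy=2.58*1,interpolation=2)[:258],cv2.resize(cv2.imread('pics/s0.png')[115:270,170:335],(400,258),interpolation=2)]))
E
```

```text
(280, 180) [ 11 168 117]
(294, 198) [ 23 169 243]
(228, 215) [ 20 114 239]
(290, 162) [ 47   9 246]
(236, 182) [ 55   6 249]
(203, 175) [  1 228 200]
(150, 200) [ 13 171 207]
(235, 155) [ 10 154 109]
(250, 172) [ 20 150 236]
(285, 190) [ 18 106 234]
(205, 190) [ 30  10 235]
(262, 220) [ 34  19 205]
(281, 235) [  4 186 126]
(150, 250) [ 13 160 164]
```

View pics/crop.png

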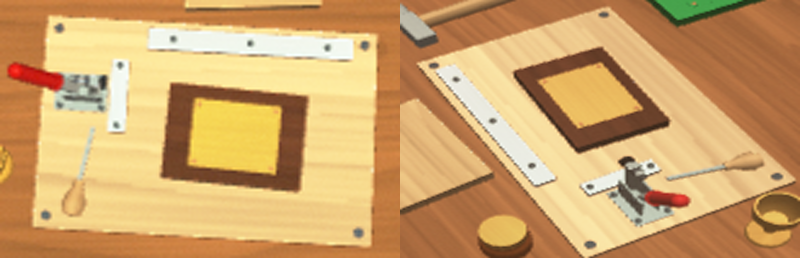

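The crop confirms it: the plaque is dark, with a brass face, on the board. The fence is above it, the side stop and clamp are to its left, and the burin is at the lower left. Next I measure poses.

```bash
cat >> h.py <<'E'
def measure(c,win,zs=True):
    hsv=cv2.cvtColor(c['image'],cv2.COLOR_BGR2HSV); H,S,V=[hsv[...,i].astype(int) for i in range(3)]
    x0,y0,x1,y1=win; W=np.zeros(H.shape,bool); W[y0:y1,x0:x1]=1
    out={}
    for n,m,z in(('board',(V>150)&(S<140)|(V<140),.012),('white',(S<35)&(V>215),.022),('dark',(V<150)&(S>120)&(H>6)&(H<18),.032),('brass',(S>140)&(V>200)&(H>17),.032),('red',((H<6)|(H>174))&(S>170)&(V>70),.08)):
        m=(m&W).astype(np.uint8)*255
        if n=='board': m=cv2.morphologyEx(m,cv2.MORPH_CLOSE,np.ones((7,7)))
        k=mask_rect(m); r=rectw(c,k,z); out[n]=r
        print(n,np.round(r[0],1),np.round(r[1],1),round(r[2],2),'px',k.mean(0).round(1))
    return out
E
python3 - <<'E'
from h import *
measure(dict(np.load('pics/t0.npz')),(185,147,345,245))
measure(dict(np.load('pics/s0.npz')),(175,118,335,272))
E
```

```text
board [541.3 -81.7] [391. 279.] 85.77 px [273.3 188.6]
white [ 625.2 -133.7] [238.2  24.2] 85.73 px [286.8 161.6]
dark [ 514.7 -111.7] [157.5 110.4] 83.27 px [280.4 197.9]
brass [ 516.  -112.7] [99.7 77.7] 83.23 px [280.6 197.4]
red [580.7 110.7] [60.9 17.5] 73.66 px [203.4 174.1]
board [525.  -86.4] [478.7 388.8] 61.51 px [237.5 191.2]
white [ 625.3 -129.9] [237.6  24. ] 85.96 px [208.9 189.7]
dark [ 518.3 -105.3] [167.5 112.4] 83.15 px [248.1 174.6]
brass [ 515.3 -109.3] [98.2 76.5] 83.38 px [248.1 172.2]
red [567.3 100.2] [20.1 38.7] 56.19 px [279.5 234. ]
```

```bash
cat >> h.py <<'E'
TH=np.radians(-4.2); RJ=np.array([[np.cos(TH),-np.sin(TH)],[np.sin(TH),np.cos(TH)]]); OJ=np.array([623.0,8.5])
def tojig(p): return (np.atleast_2d(p)-OJ)@RJ
def frj(p): return np.atleast_2d(p)@RJ.T+OJ
E
python3 - <<'E'
from h import *
print(bot.tip_reach)
for t,win in(('t0',(185,147,345,245)),('s0',(175,118,335,272))):
    c=dict(np.load(f'pics/{t}.npz')); hsv=cv2.cvtColor(c['image'],cv2.COLOR_BGR2HSV);H,S,V=[hsv[...,i].astype(int) for i in range(3)]
    W=np.zeros(H.shape,bool);W[win[1]:win[3],win[0]:win[2]]=1
    # all white pieces on z=.022, jig coordinates
    n,l,st,_=cv2.connectedComponentsWithStats(((S<35)&(V>200)&W).astype(np.uint8))
    for i in range(1,n):
        if st[i,4]>40:
            P=tojig(ray(c,np.argwhere(l==i)[:,::-1].astype(float),.022)[:,:2]*1000); print(t,st[i,4],P.min(0).round(),P.max(0).round())
    # red handle, rays onto plane jig x=-55
    m=(((H<6)|(H>174))&(S>170)&(V>70)&W).astype(np.uint8); k=mask_rect(m)
    o=-c['R'].T@c['t']; d=np.c_[k,np.ones(len(k))]@np.linalg.inv(c['camera_matrix']).T@c['R']
    n3=np.r_[RJ[:,0],0]; p0=np.r_[frj([-55,0])[0]/1000,0]; s=((p0-o)@n3)/(d@n3)
    X=o+d*s[:,None]; Q=np.c_[tojig(X[:,:2]*1000)[:,1],X[:,2]*1000]; 
    print(t,'handle y,z', Q[Q[:,0].argsort()][[0,-1]].round(), Q[Q[:,1].argsort()][[0,-1]].round())
E
```

```text
0.022
t0 613 [   0. -261.] [ 25. -23.]
t0 164 [-98.  -1.] [-15.  17.]
t0 49 [-76.  33.] [-56.  81.]
t0 handle y,z [[ 66. 120.]
 [122. 118.]] [[ 84.  30.]
 [105. 182.]]
s0 695 [   0. -257.] [ 24. -19.]
s0 120 [-66.   3.] [-16.  21.]
s0 43 [-41.  38.] [-32.  74.]
s0 42 [-64.  69.] [-39.  88.]
s0 handle y,z [[ 64.  55.]
 [126. 143.]] [[ 69.  44.]
 [124. 159.]]
```

Request:
{"op": "apply_moves", "data": {
  "commands": [
    [0, -1, 0, -0.09],
    [0, -1, 0, -0.09],
    [0, -1, 0, -0.09],
    [0, -1, 0, 0],
    [0, -1, 0, 0]
  ],
  "claw": 0.3
}}

```text
clock: 0.52
eef_pos: [0.1554, 0.3698, 0.2528]
tool_rot: [0.036, 0.999, -0.001, -0.0]
ft_force: [0.8, -0.5, 0.5]
grip_width: 0.06
grasp_force: 0.0
```

Request:
{"op": "apply_moves", "data": {
  "commands": [
    [-0.68, -1, 0, 0],
    [-0.68, -1, 0, 0],
    [-0.68, -1, 0, 0],
    [-0.68, -1, 0, 0],
    [-0.68, -1, 0, 0]
  ]
}}

```text
clock: 0.93
eef_pos: [0.2164, 0.265, 0.253]
tool_rot: [0.036, 0.999, -0.0, -0.0]
ft_force: [0.6, 0.3, 0.5]
grip_width: 0.06
grasp_force: 0.0
```

Request:
{"op": "apply_moves", "data": {
  "commands": [
    [-0.68, -1, 0, 0],
    [-0.68, -1, 0, 0],
    [-0.68, -1, 0, 0],
    [-0.68, -1, 0, 0],
    [-0.68, -1, 0, 0]
  ]
}}

```text
clock: 1.35
eef_pos: [0.2769, 0.1604, 0.2531]
tool_rot: [0.036, 0.999, -0.0, -0.0]
ft_force: [0.0, -0.2, 0.2]
grip_width: 0.0597
grasp_force: 0.0
```

Request:
{"op": "apply_moves", "data": {
  "commands": [
    [-0.68, -1, 0, 0],
    [-0.68, -1, 0, 0],
    [-0.68, -1, 0, 0],
    [-0.68, -1, 0, 0],
    [-0.68, -1, 0, 0]
  ]
}}

```text
clock: 1.77
eef_pos: [0.3374, 0.0557, 0.2531]
tool_rot: [0.037, 0.999, -0.0, -0.0]
ft_force: [0.2, 0.1, 0.3]
grip_width: 0.0597
grasp_force: 0.0
```

Request:
{"op": "apply_moves", "data": {
  "commands": [
    [-0.68, -1, 0, 0],
    [-0.68, -1, 0, 0],
    [-0.68, -1, 0, 0],
    [-0.68, -1, 0, 0],
    [-0.68, -1, 0, 0]
  ]
}}

```text
clock: 2.18
eef_pos: [0.398, -0.049, 0.253]
tool_rot: [0.037, 0.999, 0.0, -0.0]
ft_force: [-0.5, 0.5, -0.0]
grip_width: 0.0598
grasp_force: 0.0
```

Request:
{"op": "apply_moves", "data": {
  "commands": [
    [-0.6, -0.9, 0.8, 0],
    [-0.6, -0.9, 0.8, 0],
    [-0.6, -0.9, 1, 0],
    [0, 0, 1, 0],
    [0, 0, 1, 0]
  ]
}}

```text
clock: 2.6
eef_pos: [0.43, -0.1053, 0.16]
tool_rot: [0.038, 0.999, 0.0, -0.0]
ft_force: [-1.3, 0.7, 0.0]
grip_width: 0.0599
grasp_force: 0.0
```

Request:
{"op": "apply_moves", "data": {
  "commands": [
    [0, 0, 1, 0],
    [0, 0, 1, 0],
    [0, 0, 1, 0],
    [0, 0, 1, 0],
    [0, 0, 0.6, 0]
  ]
}}

```text
clock: 3.02
eef_pos: [0.4282, -0.1039, 0.067]
tool_rot: [0.037, 0.999, 0.0, -0.002]
ft_force: [-1.2, -0.7, 0.7]
grip_width: 0.0597
grasp_force: 0.0
```

```bash
python3 - <<'E'
from h import *
a=shot('scene','s1');o=bot.get_obs();p=o['eef_pos'];print(p,tojig(p[:2]*1000))
im=a['image'][90:260,160:400]
cv2.imwrite('pics/c1.png',cv2.resize(im,None,fx=3.3,fy=3.3,interpolation=2))
print(proj(a,p),proj(a,[[p[0],p[1],z] for z in(0.04,0.05,.06)]))
E
```

```text
[ 0.4269965  -0.10361782  0.06556356] [[-187.26581946 -126.17166375]]
[[277.27272073 150.19513871]] [[276.77235063 156.01244869]
 [276.96577734 153.76366695]
 [277.16215862 151.48053535]]
```

View pics/c1.png

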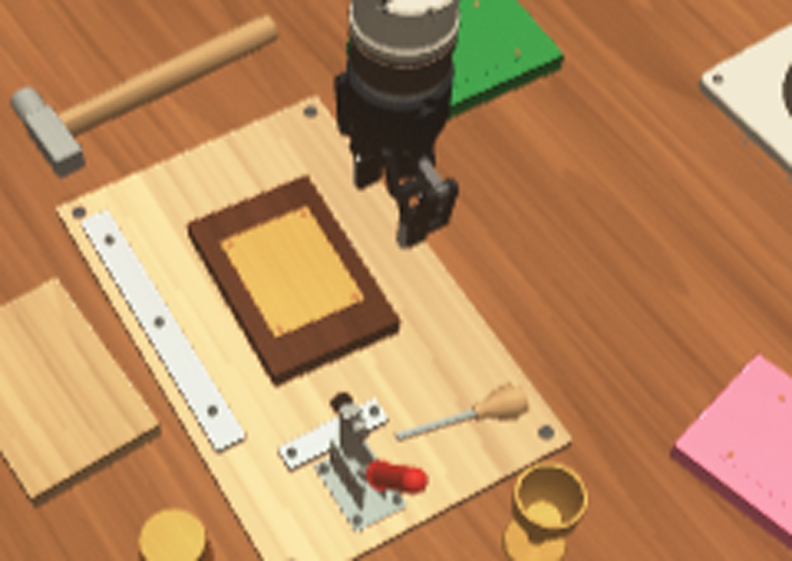

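The picture shows the gripper behind the plaque with the +y fingertip's lowest corner at about full-frame (283,164). Next, the tip height from that.

```bash
python3 - <<'E'
from h import *
a=dict(np.load('pics/s1.npz'))
for z in(.035,.045,.055): print(z,[proj(a,np.r_[frj([-187+dx,-126+dy])[0]/1000,z])[0].round(1) for dx in(-11,11) for dy in(30,44)])
hsv=a['image'];d=(hsv.max(2)<50)
ys,xs=np.nonzero(d[:, 274:300]);i=ys[(ys<180)&(ys>130)].max();print(i,xs[ys==i]+274)
E
```

```text
0.035 [array([286.1, 163.6]), array([288.9, 167.4]), array([279., 167.]), array([281.8, 170.8])]
0.045 [array([286.4, 161.4]), array([289.2, 165.2]), array([279.2, 164.8]), array([282. , 168.7])]
0.055 [array([286.6, 159.1]), array([289.5, 163. ]), array([279.4, 162.6]), array([282.3, 166.5])]
163 [283 284]
```

Request:
{"op": "apply_moves", "data": {
  "commands": [
    [0, 0, 0.5, 0],
    [0, 0, 0.5, 0],
    [0, 0, 0.25, 0],
    [0, 0, 0.25, 0],
    [0, 0, 0, 0]
  ]
}}

```text
clock: 3.48
eef_pos: [0.4293, -0.1042, 0.0388]
tool_rot: [0.037, 0.999, 0.0, -0.001]
ft_force: [-0.8, 1.0, 0.3]
grip_width: 0.0598
grasp_force: 0.0
```

Request:
{"op": "apply_moves", "data": {
  "commands": [
    [0, 0, 0.2, 0],
    [-0.3, 0, 0, 0],
    [-0.3, 0, 0, 0],
    [-0.2, 0, 0, 0],
    [-0.2, 0, 0, 0]
  ]
}}

```text
clock: 3.9
eef_pos: [0.4504, -0.106, 0.0356]
tool_rot: [0.037, 0.999, -0.0, -0.0]
ft_force: [-2.2, -0.1, 1.8]
grip_width: 0.0596
grasp_force: 1.6
```

Request:
{"op": "apply_moves", "data": {
  "commands": [
    [-0.2, 0, 0, 0],
    [-0.2, 0, 0, 0],
    [-0.2, 0, 0, 0],
    [-0.2, 0, 0, 0],
    [-0.2, 0, 0, 0]
  ]
}}

```text
clock: 4.32
eef_pos: [0.4698, -0.107, 0.0352]
tool_rot: [0.036, 0.999, 0.0, -0.0]
ft_force: [-2.6, -0.3, 0.5]
grip_width: 0.0598
grasp_force: 1.3
```

Request:
{"op": "apply_moves", "data": {
  "commands": [
    [-0.2, 0, 0, 0],
    [-0.2, 0, 0, 0],
    [-0.2, 0, 0, 0],
    [-0.1, 0, 0, 0],
    [0, 0, 0, 0]
  ]
}}

```text
clock: 4.73
eef_pos: [0.4848, -0.1083, 0.0354]
tool_rot: [0.036, 0.999, -0.0, 0.001]
ft_force: [0.8, 0.1, 0.2]
grip_width: 0.0599
grasp_force: 0.1
```

```bash
python3 - <<'E'
from h import *
o=bot.get_obs();p=o['eef_pos'];print(p,tojig(p[:2]*1000),o['ft_force'])
r=measure(shot('top','t2'),(185,147,345,245))
print(tojig(r['brass'][0]))
E
```

```text
[ 0.48482179 -0.10830419  0.03537625] [[-129.25259735 -126.6104326 ]] [0.7527722  0.1067615  0.21278945]
board [526.7 -79.8] [400.5 293.7] 89.03 px [273.3 190.6]
white [ 625.3 -133.7] [238.2  24.1] 85.74 px [286.8 161.5]
dark [553.  -57.5] [ 48.  109.4] 85.05 px [259.8 183.4]
brass [554.5 -69.7] [16. 76.] 80.88 px [265.9 184.1]
red [581.  110.6] [60.9 17.5] 72.97 px [203.4 174.1]
[[-62.56347265 -82.97021384]]
```

Request:
{"op": "apply_moves", "data": {
  "commands": [
    [-0.15, 0, 0, 0],
    [-0.15, 0, 0, 0],
    [-0.1, 0, 0, 0],
    [0, 0, 0, 0],
    [0, 0, 0, 0]
  ]
}}

```text
clock: 5.2
eef_pos: [0.4923, -0.1088, 0.0354]
tool_rot: [0.037, 0.999, -0.0, 0.001]
ft_force: [-1.0, -0.0, -0.4]
grip_width: 0.0595
grasp_force: 0.3
```

Request:
{"op": "apply_moves", "data": {
  "commands": [
    [-0.1, 0, 0, 0],
    [0, 0, 0, 0],
    [-0.05, 0, 0, 0],
    [0, 0, 0, 0],
    [0, 0, 0, 0]
  ]
}}

```text
clock: 5.62
eef_pos: [0.4939, -0.1089, 0.0352]
tool_rot: [0.037, 0.999, 0.0, -0.001]
ft_force: [-5.1, -0.3, 3.1]
grip_width: 0.0598
grasp_force: 2.4
```

Request:
{"op": "apply_moves", "data": {
  "commands": [
    [-0.05, 0, 0, 0],
    [0, 0, 0, 0],
    [-0.05, 0, 0, 0],
    [0, 0, 0, 0],
    [0, 0, 0, 0]
  ]
}}

```text
clock: 6.03
eef_pos: [0.494, -0.1089, 0.0349]
tool_rot: [0.037, 0.999, 0.0, -0.003]
ft_force: [-9.2, 0.2, 6.7]
grip_width: 0.0599
grasp_force: 4.4
```

Request:
{"op": "apply_moves", "data": {
  "commands": [
    [0.5, 0, 0, 0],
    [0.5, 0, 0, 0],
    [0.5, 0, -0.5, 0],
    [0, 0, -1, 0],
    [0, 0, -1, 0]
  ]
}}

```text
clock: 6.45
eef_pos: [0.4668, -0.1069, 0.0855]
tool_rot: [0.037, 0.999, 0.0, 0.0]
ft_force: [0.3, -0.8, 0.7]
grip_width: 0.0595
grasp_force: 0.0
```

```bash
python3 - <<'E'
from h import *
o=bot.get_obs();p=o['eef_pos'];print(p,tojig(p[:2]*1000),o['joint_pos'])
E
```

```text
[ 0.466795   -0.10689189  0.08548886] [[-147.33441492 -126.52217626]] [-2.25364781e-01  3.44942865e-01 -3.24319280e-01  9.01165903e-01
  4.33513102e-04 -1.52239138e-01]
```

Request:
{"op": "apply_moves", "data": {
  "commands": [
    [-0.74, -0.93, 0, 0],
    [-0.74, -0.93, 0, 0],
    [-0.74, -0.93, 0, 0],
    [-0.74, -0.93, 0, 0],
    [-0.74, -0.93, 0, 0]
  ]
}}

```text
clock: 6.87
eef_pos: [0.536, -0.2065, 0.0859]
tool_rot: [0.036, 0.999, -0.0, 0.002]
ft_force: [-0.3, -0.7, 0.4]
grip_width: 0.0598
grasp_force: 0.0
```

Request:
{"op": "apply_moves", "data": {
  "commands": [
    [-0.74, -0.93, 0, 0],
    [0, 0, 0, 0.115],
    [0, 0, 0, 0.115],
    [0, 0, 0, 0.115],
    [0, 0, 0, 0.115]
  ]
}}

```text
clock: 7.28
eef_pos: [0.5487, -0.2254, 0.0855]
tool_rot: [0.277, 0.961, 0.0, 0.002]
ft_force: [-0.0, -0.2, -0.7]
grip_width: 0.06
grasp_force: 0.0
```

Request:
{"op": "apply_moves", "data": {
  "commands": [
    [0, 0, 0, 0.115],
    [0, 0, 0, 0.115],
    [0, 0, 0, 0.115],
    [0, 0, 0, 0.115],
    [0, 0, 0, 0.115]
  ]
}}

```text
clock: 7.7
eef_pos: [0.5488, -0.2252, 0.0857]
tool_rot: [0.549, 0.836, 0.001, 0.002]
ft_force: [-0.2, -0.9, 0.5]
grip_width: 0.0598
grasp_force: 0.0
```

Request:
{"op": "apply_moves", "data": {
  "commands": [
    [0, 0, 0, 0.115],
    [0, 0, 0, 0.115],
    [0, 0, 0, 0.115],
    [0, 0, 0, 0.115],
    [0, 0, 0, 0.0]
  ]
}}

```text
clock: 8.12
eef_pos: [0.5486, -0.2252, 0.0857]
tool_rot: [0.731, 0.682, 0.001, 0.001]
ft_force: [0.3, -0.3, -0.2]
grip_width: 0.0598
grasp_force: 0.0
```

```bash
python3 - <<'E'
from h import *
o=bot.get_obs();p=o['eef_pos'];print(p,tojig(p[:2]*1000),o['tool_rot'])
from scipy.spatial.transform import Rotation as R
x=R.from_quat(o['tool_rot']).as_matrix()[:,0];print('tool x deg (want 85.8)',np.degrees(np.arctan2(x[1],x[0])))
for n,w in(('top',(185,147,345,245)),('scene',(175,118,335,272))):
    r=measure(shot(n,n+'3'),w); print(tojig(r['brass'][0]),tojig(r['dark'][0]))
E
```

```text
[ 0.54861466 -0.22516186  0.08565879] [[ -57.07260728 -238.48220678]] [0.73128147 0.68207397 0.00081389 0.00136203]
tool x deg (want 85.8) 86.01192244637168
board [530.3 -93.3] [421.8 298.5] 87.37 px [280.  189.2]
white [ 626.4 -123. ] [216.6  24. ] 85.59 px [282.6 161. ]
dark [ 557.6 -112.5] [158.  110.1] 85.66 px [280.1 183.2]
brass [ 558.9 -113. ] [98.1 77.9] 88.27 px [280.7 182.8]
red [581.  110.6] [60.9 17.5] 72.97 px [203.4 174.1]
[[ -55.04415152 -125.8264739 ]] [[ -56.35702498 -125.42365795]]
board [524.5 -87.3] [476.7 388.8] 61.51 px [239.6 193.9]
white [ 624.9 -130.5] [238.9  24.1] 85.76 px [208.9 189.7]
dark [ 560.1 -105.4] [165.9 109.3] 85.72 px [234.2 181.8]
brass [ 558.9 -110.1] [98.3 76.3] 85.75 px [233.7 179.1]
red [567.3 100.2] [20.1 38.7] 56.19 px [279.4 234.1]
[[ -55.28461227 -123.00871308]] [[ -54.43044391 -118.20187744]]
```

Request:
{"op": "apply_moves", "data": {
  "commands": [
    [0, 0, 0.8, 0],
    [0, 0, 0.8, 0],
    [0, 0, 0.6, 0],
    [0, 0, 0.3, 0],
    [0, 0, 0, 0]
  ]
}}

```text
clock: 8.63
eef_pos: [0.5463, -0.2244, 0.0337]
tool_rot: [0.73, 0.683, -0.001, -0.001]
ft_force: [-0.4, -0.3, 0.6]
grip_width: 0.0599
grasp_force: 0.0
```

Request:
{"op": "apply_moves", "data": {
  "commands": [
    [0.3, 0, 0, 0],
    [0.3, 0, 0, 0],
    [0.2, 0, 0, 0],
    [0.2, 0, 0, 0],
    [0.2, 0, 0, 0]
  ]
}}

```text
clock: 9.05
eef_pos: [0.5494, -0.2008, 0.0361]
tool_rot: [0.731, 0.683, -0.0, 0.001]
ft_force: [-0.5, -3.5, 0.1]
grip_width: 0.0599
grasp_force: 1.5
```

Request:
{"op": "apply_moves", "data": {
  "commands": [
    [0.2, 0, 0, 0],
    [0.2, 0, 0, 0],
    [0.2, 0, 0, 0],
    [0.2, 0, 0, 0],
    [0.2, 0, 0, 0]
  ]
}}

```text
clock: 9.47
eef_pos: [0.5505, -0.1809, 0.0357]
tool_rot: [0.731, 0.683, 0.0, 0.001]
ft_force: [0.7, -3.4, 2.7]
grip_width: 0.0598
grasp_force: 1.7
```

Request:
{"op": "apply_moves", "data": {
  "commands": [
    [0.2, 0, 0, 0],
    [0.2, 0, 0, 0],
    [0.1, 0, 0, 0],
    [0.1, 0, 0, 0],
    [0, 0, 0, 0]
  ]
}}

```text
clock: 9.88
eef_pos: [0.5509, -0.1682, 0.0352]
tool_rot: [0.73, 0.683, 0.0, -0.0]
ft_force: [0.1, -1.1, 1.0]
grip_width: 0.0602
grasp_force: 0.8
```

```bash
python3 - <<'E'
from h import *
o=bot.get_obs();p=o['eef_pos'];print(p,tojig(p[:2]*1000),o['tool_rot'])
r=measure(shot('scene','s4'),(175,118,335,272)); print(tojig(r['brass'][0]),tojig(r['dark'][0]))
E
```

```text
[ 0.55087958 -0.16816942  0.03516858] [[ -58.98778403 -181.47694425]] [ 7.30464025e-01  6.82951046e-01  1.92296623e-04 -3.73511291e-04]
board [524.5 -87.3] [476.7 388.8] 61.51 px [239.6 194.2]
white [ 624.9 -130.5] [238.9  23.9] 85.67 px [208.9 189.7]
dark [562.  -73.6] [168.1 111.5] 85.67 px [240.8 191.5]
brass [559.9 -76.3] [97.9 76.6] 86.14 px [240.4 189.3]
red [567.3 100.2] [20.1 38.7] 56.19 px [279.5 234. ]
[[-56.72631159 -89.17323011]] [[-54.79721349 -86.30346019]]
```

About 10 mm left to the stop.

Request:
{"op": "apply_moves", "data": {
  "commands": [
    [0.15, 0, 0, 0],
    [0.15, 0, 0, 0],
    [0.1, 0, 0, 0],
    [0, 0, 0, 0],
    [0, 0, 0, 0]
  ]
}}

```text
clock: 10.35
eef_pos: [0.5513, -0.1601, 0.0351]
tool_rot: [0.73, 0.683, 0.0, -0.001]
ft_force: [-0.7, -0.4, 0.5]
grip_width: 0.0596
grasp_force: 0.2
```

Request:
{"op": "apply_moves", "data": {
  "commands": [
    [0.1, 0, 0, 0],
    [0, 0, 0, 0],
    [0.05, 0, 0, 0],
    [0, 0, 0, 0],
    [0, 0, 0, 0]
  ]
}}

```text
clock: 10.77
eef_pos: [0.5514, -0.158, 0.0351]
tool_rot: [0.731, 0.683, -0.0, -0.0]
ft_force: [-0.3, -1.1, -0.6]
grip_width: 0.0595
grasp_force: 1.2
```

Request:
{"op": "apply_moves", "data": {
  "commands": [
    [0.05, 0, 0, 0],
    [0, 0, 0, 0],
    [0.05, 0, 0, 0],
    [0, 0, 0, 0],
    [0, 0, 0, 0]
  ]
}}

```text
clock: 11.18
eef_pos: [0.5511, -0.1578, 0.0351]
tool_rot: [0.731, 0.682, -0.002, 0.001]
ft_force: [-2.5, -7.1, -1.6]
grip_width: 0.0597
grasp_force: 3.7
```

Request:
{"op": "apply_moves", "data": {
  "commands": [
    [0.05, 0, 0, 0],
    [0, 0, 0, 0],
    [0.05, 0, 0, 0],
    [0, 0, 0, 0],
    [0, 0, 0, 0]
  ]
}}

```text
clock: 11.6
eef_pos: [0.5509, -0.1576, 0.0352]
tool_rot: [0.732, 0.682, -0.003, 0.002]
ft_force: [-2.6, -11.9, -0.6]
grip_width: 0.0599
grasp_force: 6.1
```

Request:
{"op": "apply_moves", "data": {
  "commands": [
    [-0.5, 0, 0, 0],
    [-0.5, 0, 0, 0],
    [-1, 0, -0.5, 0],
    [-1, 0, -1, 0],
    [-1, 0, -1, 0]
  ]
}}

```text
clock: 12.02
eef_pos: [0.5459, -0.2337, 0.085]
tool_rot: [0.73, 0.683, 0.0, -0.002]
ft_force: [0.6, -0.6, 0.3]
grip_width: 0.0601
grasp_force: 0.0
```

```bash
python3 - <<'E'
from h import *
o=bot.get_obs();p=o['eef_pos'];print(p,tojig(p[:2]*1000),o['tool_rot'])
for n,w in(('top',(185,147,345,245)),('scene',(175,118,335,272))):
    c=shot(n,n+'5');r=measure(c,w); print(tojig(r['brass'][0]),tojig(r['dark'][0]))
    if n=='scene': cv2.imwrite('pics/c5.png',cv2.resize(c['image'][120:270,170:340],None,fx=4,fy=4,interpolation=2)[:600,:800])
E
```

```text
[ 0.54587832 -0.23368916  0.08499753] [[ -59.17707475 -247.18700772]] [ 7.30282839e-01  6.83143177e-01  2.41563083e-04 -1.52179793e-03]
board [530.5 -93.4] [421.8 298.2] 87.37 px [280.3 189.1]
white [ 625.9 -127.6] [225.9  24. ] 85.64 px [284.5 161.3]
dark [559.6 -68.3] [157.6 111. ] 85.83 px [265.3 183.1]
brass [560.9 -68.8] [99.6 77.2] 85.85 px [265.4 182.4]
red [581.  110.6] [60.9 17.5] 72.97 px [203.4 174.1]
[[-56.23432317 -81.6770642 ]] [[-57.64905375 -81.19978968]]
board [524.  -88.3] [479.  388.8] 61.51 px [238.  191.9]
white [ 625.  -129.9] [237.6  23.8] 85.67 px [208.9 189.7]
dark [563.  -61.6] [165. 112.] 85.94 px [243.1 194.9]
brass [560.2 -66.1] [97.5 76.7] 85.96 px [242.8 191.6]
red [567.3 100.2] [20.1 38.7] 56.19 px [279.5 234. ]
[[-57.16462815 -79.03593392]] [[-54.70902874 -74.30775571]]
```

View pics/c5.png

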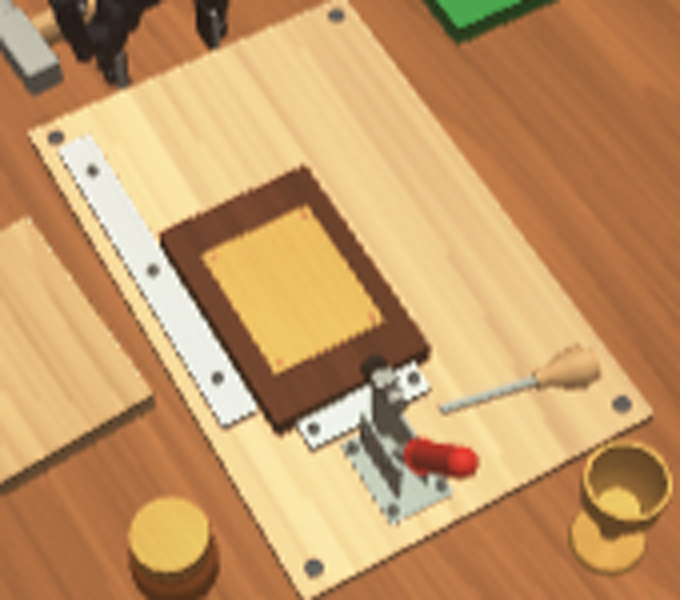

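The picture shows the plaque seated at the corner (crop: corner near (283,430)), but the numbers suggest about 1–2 mm of drift off the fence. I'll push toward the fence again.

Request:
{"op": "apply_moves", "data": {
  "commands": [
    [0.9, -0.5, 0, 0],
    [0.9, -0.5, 0, 0],
    [0.9, -0.5, 0, 0],
    [0.9, -0.5, 0, 0],
    [0.9, -0.5, 0, 0]
  ]
}}

```text
clock: 12.53
eef_pos: [0.5019, -0.1389, 0.0847]
tool_rot: [0.731, 0.683, 0.0, -0.001]
ft_force: [-1.1, 0.9, -0.3]
grip_width: 0.0598
grasp_force: 0.0
```

Request:
{"op": "apply_moves", "data": {
  "commands": [
    [0.9, -0.5, 0, 0],
    [0.9, -0.5, 0, 0],
    [0.9, -0.5, 0, 0],
    [0.9, -0.5, 0, 0],
    [0, 0, 0, -0.115]
  ]
}}

```text
clock: 12.95
eef_pos: [0.4649, -0.0624, 0.0845]
tool_rot: [0.686, 0.727, -0.0, -0.003]
ft_force: [-0.8, 0.5, 0.1]
grip_width: 0.0598
grasp_force: 0.0
```

Request:
{"op": "apply_moves", "data": {
  "commands": [
    [0, 0, 0, -0.115],
    [0, 0, 0, -0.115],
    [0, 0, 0, -0.115],
    [0, 0, 0, -0.115],
    [0, 0, 0, -0.115]
  ]
}}

```text
clock: 13.37
eef_pos: [0.4673, -0.065, 0.0848]
tool_rot: [0.439, 0.898, 0.001, -0.001]
ft_force: [0.1, -0.1, -0.6]
grip_width: 0.0596
grasp_force: 0.0
```

Request:
{"op": "apply_moves", "data": {
  "commands": [
    [0, 0, 0, -0.115],
    [0, 0, 0, -0.115],
    [0, 0, 0, -0.115],
    [0, 0, 0, -0.115],
    [0, 0, 0, -0.115]
  ]
}}

```text
clock: 13.78
eef_pos: [0.4673, -0.0651, 0.0848]
tool_rot: [0.153, 0.988, 0.001, -0.001]
ft_force: [0.1, -0.2, 0.8]
grip_width: 0.0597
grasp_force: 0.0
```

Request:
{"op": "apply_moves", "data": {
  "commands": [
    [0, 0, 0, -0.115],
    [0, 0, 0, -0.115],
    [0, 0, 0, 0],
    [0, 0, 0, 0],
    [0, 0, 0, 0]
  ]
}}

```text
clock: 14.2
eef_pos: [0.4675, -0.0656, 0.0851]
tool_rot: [0.038, 0.999, 0.0, -0.0]
ft_force: [-0.6, -0.0, 0.2]
grip_width: 0.0599
grasp_force: 0.0
```

```bash
python3 - <<'E'
from h import *
o=bot.get_obs();p=o['eef_pos'];print(p,tojig(p[:2]*1000),o['tool_rot'])
from scipy.spatial.transform import Rotation as R
x=R.from_quat(o['tool_rot']).as_matrix()[:,0];print('tool x deg (want 175.8)',np.degrees(np.arctan2(x[1],x[0])))
E
```

```text
[ 0.46751118 -0.06560908  0.08506647] [[-149.64363441  -85.29778141]] [ 3.75466159e-02  9.99294801e-01  3.22221147e-04 -2.21804580e-04]
tool x deg (want 175.8) 175.69647126927552
```

Request:
{"op": "apply_moves", "data": {
  "commands": [
    [0, 0, 0.8, 0],
    [0, 0, 0.8, 0],
    [0, 0, 0.6, 0],
    [0, 0, 0.3, 0],
    [0, 0, 0, 0]
  ]
}}

```text
clock: 14.62
eef_pos: [0.4664, -0.0657, 0.034]
tool_rot: [0.037, 0.999, 0.0, -0.002]
ft_force: [-0.1, -0.8, -0.2]
grip_width: 0.0598
grasp_force: 0.0
```

Request:
{"op": "apply_moves", "data": {
  "commands": [
    [-0.4, 0, 0, 0],
    [-0.4, 0, 0, 0],
    [-0.3, 0, 0, 0],
    [-0.2, 0, 0, 0],
    [0, 0, 0, 0]
  ]
}}

```text
clock: 15.03
eef_pos: [0.4954, -0.0681, 0.0359]
tool_rot: [0.037, 0.999, -0.0, 0.001]
ft_force: [0.0, -0.0, 0.0]
grip_width: 0.0597
grasp_force: 0.0
```

Request:
{"op": "apply_moves", "data": {
  "commands": [
    [-0.1, 0, 0, 0],
    [0, 0, 0, 0],
    [-0.05, 0, 0, 0],
    [0, 0, 0, 0],
    [0, 0, 0, 0]
  ]
}}

```text
clock: 15.45
eef_pos: [0.4962, -0.0681, 0.0352]
tool_rot: [0.037, 0.999, 0.0, -0.0]
ft_force: [-0.6, -0.2, 0.1]
grip_width: 0.0597
grasp_force: 0.6
```

Request:
{"op": "apply_moves", "data": {
  "commands": [
    [-0.05, 0, 0, 0],
    [0, 0, 0, 0],
    [-0.05, 0, 0, 0],
    [0, 0, 0, 0],
    [0, 0, 0, 0]
  ]
}}

```text
clock: 15.87
eef_pos: [0.4969, -0.0681, 0.035]
tool_rot: [0.037, 0.999, 0.0, -0.002]
ft_force: [-5.2, 0.9, 3.1]
grip_width: 0.06
grasp_force: 2.7
```

Request:
{"op": "apply_moves", "data": {
  "commands": [
    [-0.05, 0, 0, 0],
    [0, 0, 0, 0],
    [0.4, 0, 0, 0],
    [0.6, 0, -0.3, 0],
    [0, 0, -1, 0]
  ]
}}

```text
clock: 16.28
eef_pos: [0.4756, -0.0664, 0.0589]
tool_rot: [0.037, 0.999, 0.0, -0.003]
ft_force: [-1.0, 0.9, -0.1]
grip_width: 0.06
grasp_force: 0.0
```

Request:
{"op": "apply_moves", "data": {
  "commands": [
    [0, 0, -1, 0],
    [0, 0, -1, 0],
    [0, 0, -1, 0],
    [0, 0, -1, 0],
    [0, 0, -1, 0]
  ],
  "claw": 1
}}

```text
clock: 16.7
eef_pos: [0.4804, -0.0669, 0.1626]
tool_rot: [0.037, 0.999, -0.0, 0.001]
ft_force: [0.8, 0.3, -0.1]
grip_width: 0.0003
grasp_force: 0.0
```

Request:
{"op": "apply_moves", "data": {
  "commands": [
    [0, 0, -1, 0],
    [0, 0, -1, 0],
    [0, 0, 0, 0],
    [0, 0, 0, 0],
    [0, 0, 0, 0]
  ]
}}

```text
clock: 17.12
eef_pos: [0.4796, -0.0669, 0.2008]
tool_rot: [0.037, 0.999, 0.0, 0.0]
ft_force: [-0.5, -0.3, 0.5]
grip_width: 0.0004
grasp_force: 0.0
```

```bash
python3 - <<'E'
from h import *
o=bot.get_obs();p=o['eef_pos'];print(p,tojig(p[:2]*1000),o['tool_rot'])
for n,w in(('top',(185,147,345,245)),('scene',(175,118,335,272))):
    c=shot(n,n+'6');r=measure(c,w); print(tojig(r['brass'][0]),tojig(r['dark'][0]))
E
```

```text
[ 0.47962536 -0.06687902  0.20082158] [[-137.46897763  -85.67708604]] [3.65404717e-02 9.99332158e-01 7.77624063e-06 1.78694095e-04]
board [526.7 -79.8] [400.5 293.7] 89.03 px [271.6 194.1]
white [575.7 -95.2] [89.2 29. ] 81.82 px [273.8 177.9]
dark [566.8   1. ] [ 18.1 109.3] 85.6 px [241.8 180.6]
brass [491.8 162.3] [23.6 14.7] 0.39 px [187.  207.5]
red [581.  110.6] [60.9 17.5] 72.97 px [203.4 174.1]
[[-142.12307627  143.80335333]] [[-55.44860091 -11.6254994 ]]
board [526.  -86.4] [474.4 394.8] 60.54 px [240.9 181.6]
white [ 625.  -129.9] [237.6  23.8] 85.67 px [208.9 189.7]
dark [564.4 -62.9] [165.6 111.6] 85.53 px [243.  195.2]
brass [561.9 -66.2] [97.6 76.6] 85.75 px [241.9 192. ]
red [567.3 100.2] [20.1 38.7] 56.19 px [279.5 234. ]
[[-55.42619463 -78.93343199]] [[-53.25314767 -75.46456645]]
```

Request:
{"op": "apply_moves", "data": {
  "commands": [
    [-0.51, 0.94, 0, 0],
    [-0.51, 0.94, 0, 0],
    [-0.51, 0.94, 0, 0],
    [-0.51, 0.94, 0, 0],
    [-0.51, 0.94, 0, 0]
  ]
}}

```text
clock: 17.63
eef_pos: [0.5373, 0.0239, 0.1999]
tool_rot: [0.037, 0.999, -0.0, -0.001]
ft_force: [0.7, 1.4, 0.5]
grip_width: 0.0
grasp_force: 0.0
```

Request:
{"op": "apply_moves", "data": {
  "commands": [
    [-0.51, 0.94, 0, 0],
    [-0.51, 0.94, 0, 0],
    [-0.51, 0.94, 0, 0],
    [0, 0, 0, 0],
    [0, 0, 0, 0]
  ]
}}

```text
clock: 18.05
eef_pos: [0.5717, 0.078, 0.1996]
tool_rot: [0.036, 0.999, -0.0, -0.001]
ft_force: [-0.7, -0.5, 0.3]
grip_width: 0.0001
grasp_force: 0.0
```

```bash
python3 - <<'E'
from h import *
o=bot.get_obs();p=o['eef_pos'];print(p,tojig(p[:2]*1000))
c=shot('scene','s7');u=proj(c,p)[0].astype(int);cv2.imwrite('pics/c7.png',cv2.resize(c['image'][130:280,200:350],None,fx=4,fy=4,interpolation=2));print(u)
E
```

```text
[0.57171099 0.07796403 0.1995718 ] [[-56.23868942  65.5211726 ]]
[274 201]
```

View pics/c7.png

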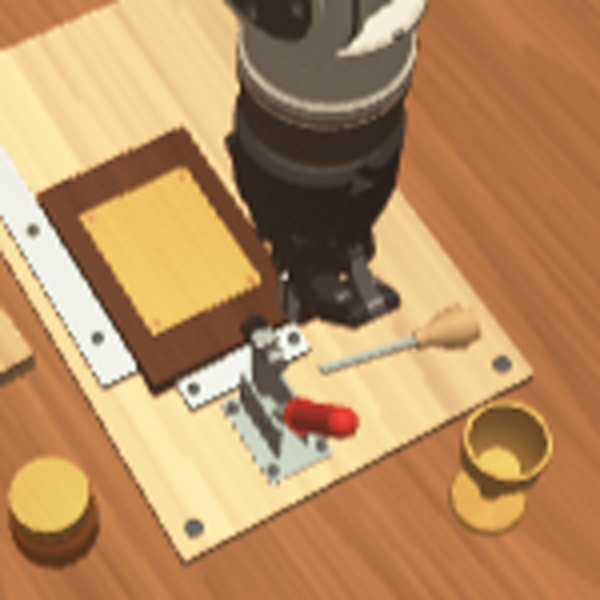

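The picture shows the closed gripper hovering by the clamp, with the red grip at crop (320,418) and nothing touched. Lowering behind the grip now.

Request:
{"op": "apply_moves", "data": {
  "commands": [
    [0, 0, 0.8, 0],
    [0, 0, 0.8, 0],
    [0, 0, 0.8, 0],
    [0, 0, 0.4, 0],
    [0, 0, 0.1, 0]
  ]
}}

```text
clock: 18.52
eef_pos: [0.5702, 0.0761, 0.1412]
tool_rot: [0.037, 0.999, -0.0, -0.002]
ft_force: [-0.7, 0.7, -0.4]
grip_width: 0.0002
grasp_force: 0.0
```

Request:
{"op": "apply_moves", "data": {
  "commands": [
    [0, 0.25, 0, 0],
    [0, 0.25, 0, 0],
    [0, 0.2, 0, 0],
    [0, 0.2, 0, 0],
    [0, 0, 0, 0]
  ]
}}

```text
clock: 18.93
eef_pos: [0.5739, 0.0963, 0.1441]
tool_rot: [0.036, 0.999, 0.0, 0.001]
ft_force: [-0.0, -0.4, 0.5]
grip_width: 0.0002
grasp_force: 0.0
```

Request:
{"op": "apply_moves", "data": {
  "commands": [
    [0, 0.2, 0.1, 0],
    [0, 0.2, 0.15, 0],
    [0, 0.2, 0.15, 0],
    [0, 0.1, 0.15, 0],
    [0, 0, 0, 0]
  ]
}}

```text
clock: 19.35
eef_pos: [0.575, 0.1095, 0.1326]
tool_rot: [0.036, 0.999, -0.0, 0.001]
ft_force: [1.2, -1.5, 3.0]
grip_width: -0.0003
grasp_force: 1.2
```

Request:
{"op": "apply_moves", "data": {
  "commands": [
    [0, 0.15, 0.15, 0],
    [0, 0.15, 0.15, 0],
    [0, 0.15, 0.15, 0],
    [0, 0.15, 0.15, 0],
    [0, 0, 0, 0]
  ]
}}

```text
clock: 19.77
eef_pos: [0.5758, 0.1217, 0.1206]
tool_rot: [0.036, 0.999, 0.0, 0.001]
ft_force: [0.1, -1.2, 4.1]
grip_width: 0.0002
grasp_force: 1.5
```

Request:
{"op": "apply_moves", "data": {
  "commands": [
    [0, 0.15, 0.2, 0],
    [0, 0.15, 0.2, 0],
    [0, 0.15, 0.2, 0],
    [0, 0.1, 0.2, 0],
    [0, 0.1, 0.2, 0]
  ]
}}

```text
clock: 20.18
eef_pos: [0.5769, 0.1349, 0.1011]
tool_rot: [0.036, 0.999, 0.001, 0.001]
ft_force: [-0.2, 1.2, 5.6]
grip_width: 0.0002
grasp_force: 2.4
```

Request:
{"op": "apply_moves", "data": {
  "commands": [
    [0, 0.05, 0.2, 0],
    [0, 0.05, 0.2, 0],
    [0, 0.05, 0.2, 0],
    [0, 0.03, 0.2, 0],
    [0, 0, 0, 0]
  ]
}}

```text
clock: 20.6
eef_pos: [0.5768, 0.1386, 0.0842]
tool_rot: [0.036, 0.999, 0.001, 0.0]
ft_force: [-0.4, 1.6, 2.7]
grip_width: 0.0001
grasp_force: 1.0
```

```bash
python3 - <<'E'
from h import *
o=bot.get_obs();p=o['eef_pos'];print(p,tojig(p[:2]*1000),o['ft_force'])
c=shot('scene','s8');r=measure(c,(175,118,335,272)); print(tojig(r['brass'][0]))
cv2.imwrite('pics/c8.png',cv2.resize(c['image'][130:280,200:350],None,fx=4,fy=4,interpolation=2))
E
```

```text
[0.5768096  0.13861334 0.0842459 ] [[-55.59562546 126.3810166 ]] [-0.44845571  1.64430054  2.67525761]
board [516.9 -71.2] [465.8 458.6] 56.34 px [248.1 183.8]
white [ 625.2 -129.9] [237.6  23.5] 85.78 px [208.9 189.7]
dark [564.5 -62.9] [165.3 111.9] 85.78 px [242.1 193.9]
brass [561.9 -66.2] [97.6 76.6] 85.75 px [242.8 192.4]
red [585.4 149.8] [76.8 17.7] 87.83 px [285.1 255.2]
[[-55.42619463 -78.93343199]]
```

View pics/c8.png

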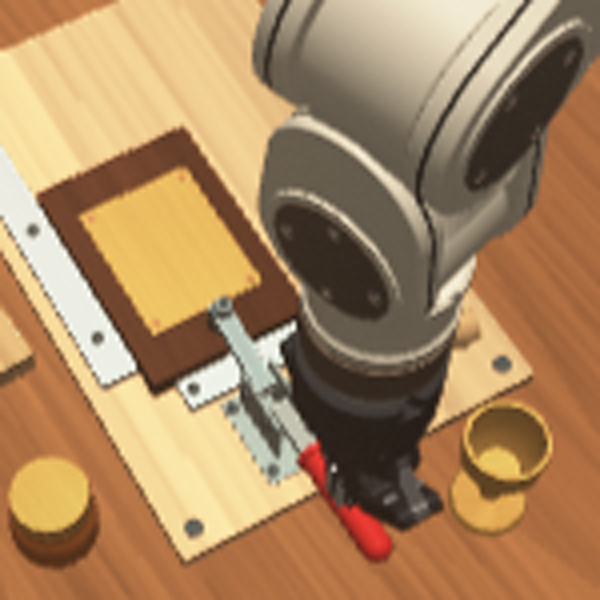

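The picture shows the handle nearly level (grip from (310,455) to (378,548)), with the pad just above the plaque's border. The goblet is clear. Pressing on down.

Request:
{"op": "apply_moves", "data": {
  "commands": [
    [0, 0.03, 0.15, 0],
    [0, 0, 0.15, 0],
    [0, 0, 0.1, 0],
    [0, 0, 0, 0],
    [0, 0, 0, 0]
  ]
}}

```text
clock: 21.07
eef_pos: [0.5767, 0.1392, 0.0769]
tool_rot: [0.036, 0.999, 0.001, 0.0]
ft_force: [-0.5, 2.9, 6.0]
grip_width: -0.0002
grasp_force: 2.9
```

Request:
{"op": "apply_moves", "data": {
  "commands": [
    [0, 0, 0.1, 0],
    [0, 0, 0, 0],
    [0, 0, 0.05, 0],
    [0, 0, 0, 0],
    [0, 0, 0, 0]
  ]
}}

```text
clock: 21.48
eef_pos: [0.5769, 0.1392, 0.0765]
tool_rot: [0.036, 0.999, 0.001, 0.001]
ft_force: [-5.1, 1.6, 19.0]
grip_width: -0.0002
grasp_force: 9.6
```

It hit the rigid stop: TCP 76.5 mm against 77 mm expected, at 19 N. Retreating and checking.

Request:
{"op": "apply_moves", "data": {
  "commands": [
    [0, 0, 0.03, 0],
    [0, 0, 0, 0],
    [0, 0, -0.3, 0],
    [0, 0, -0.7, 0],
    [0, 0, -1, 0]
  ]
}}

```text
clock: 21.9
eef_pos: [0.5741, 0.1373, 0.1105]
tool_rot: [0.037, 0.999, -0.001, -0.003]
ft_force: [-1.0, -0.4, 0.7]
grip_width: 0.0001
grasp_force: 0.0
```

Request:
{"op": "apply_moves", "data": {
  "commands": [
    [0, 0, -1, 0],
    [0, 0, -1, 0],
    [0.5, 0, -1, 0],
    [1, 0, -1, 0],
    [1, 0, 0, 0]
  ]
}}

```text
clock: 22.32
eef_pos: [0.5282, 0.1418, 0.1958]
tool_rot: [0.037, 0.999, 0.0, 0.003]
ft_force: [1.0, 0.8, 0.9]
grip_width: 0.0
grasp_force: 0.0
```

Request:
{"op": "apply_moves", "data": {
  "commands": [
    [1, 0, 0, 0],
    [1, 0, 0, 0],
    [1, 0, 0, 0],
    [1, 0, 0, 0],
    [0, 0, 0, 0]
  ]
}}

```text
clock: 22.73
eef_pos: [0.4424, 0.1468, 0.1915]
tool_rot: [0.036, 0.999, -0.001, -0.003]
ft_force: [-1.2, 0.9, 0.1]
grip_width: 0.0002
grasp_force: 0.0
```

```bash
python3 - <<'E'
from h import *
o=bot.get_obs();print(o['eef_pos'],o['ft_force'])
for n,w in(('top',(175,147,345,245)),('scene',(175,118,335,282))):
    c=shot(n,n+'9');r=measure(c,w)
    print(tojig(r['brass'][0]))
    hsv=cv2.cvtColor(c['image'],cv2.COLOR_BGR2HSV);H,S,V=[hsv[...,i].astype(int) for i in range(3)]
    m=np.zeros(H.shape,np.uint8);m[w[1]:w[3],w[0]:w[2]]=1;m[((H>=6)&(H<=174))|(S<170)|(V<70)]=0
    P=tojig(rectw(c,mask_rect(m),.046)[0]);print('handle mid (expect -55,134)',P)
    if n=='scene':cv2.imwrite('pics/c9.png',cv2.resize(c['image'][130:290,190:350],None,fx=3.7,fy=3.7,interpolation=2))
E
```

```text
[0.44238029 0.14683713 0.19154852] [-1.21536039  0.89933935  0.07615206]
board [529.9 -39.9] [287.3 486. ] 0.59 px [253.1 194.4]
white [ 625.5 -133.7] [238.2  24. ] 85.64 px [286.8 161.3]
dark [560.9 -68.4] [157.5 110.1] 85.76 px [264.2 182.4]
brass [562.6 -69.2] [100.   77.2] 85.83 px [265.7 181.9]
red [572.3 135.7] [71.8 16.2] 85.19 px [194.4 177. ]
[[-54.56972652 -81.88083365]]
handle mid (expect -55,134) [[-54.26472185 128.27913592]]
board [524.5 -87.4] [476.4 388.8] 61.51 px [234.2 189.2]
white [ 624.9 -130.5] [238.9  24. ] 85.67 px [208.9 189.7]
dark [564.4 -62.2] [164.4 111.6] 85.53 px [242.3 194.1]
brass [561.9 -66.2] [97.6 76.6] 85.75 px [242.  192.2]
red [587.4 152.9] [75.9 17.6] 86.1 px [286.  256.3]
[[-55.42619463 -78.93343199]]
handle mid (expect -55,134) [[-55.67321001 130.48483698]]
```

View pics/c9.png

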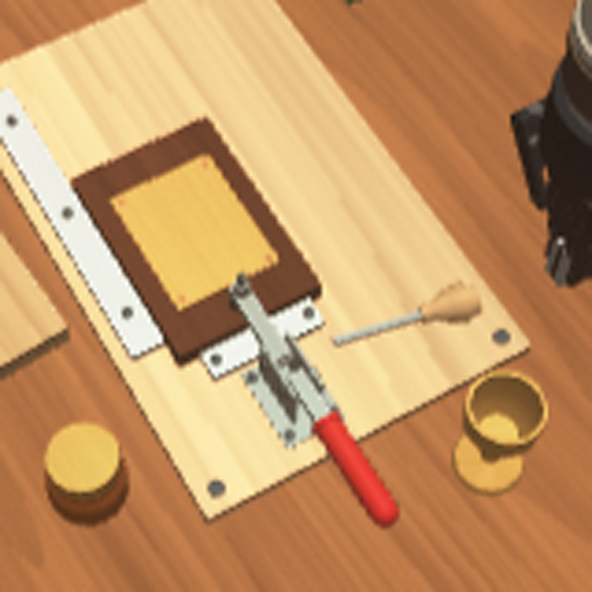

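The picture shows the handle level (grip from (325,420) to (388,515)), the pad on the plaque's border at (240,290), the plaque at the corner and nothing else moved. Handing in.

```bash
python3 -c "
from workcell import bot
print(bot.job_done())"
```

```text
the job is handed in; nothing more can be done
None
```

I pushed the plaque flush against the back fence and side stop, pressed the red handle down to its rigid stop so the pad rests on the plaque, and handed the job in; no verdict came back.

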